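# Check-weigh a sealed sample canister and slide it home in the right pocket

## Robot

A 6-joint arm with a two-finger parallel gripper is mounted at the origin on the work surface. World frame = base frame: x ahead of the robot, y to its left, z up, the work surface at z = 0. Lengths are in m, angles in degrees, forces in N, time in s.
With the tool pointing down it reaches from about 0.3 to 0.75 m from the base axis. Payload 8.5 kg.
Tool frame: the origin (TCP) lies at the very end of the fingers, on their centre line; the grasp point (between the pads) lies 19 mm behind it; x points along the fingers, y is the direction in which the jaws open and shut, and the axes are right-handed (so a half turn about x gives the same grasp; the last joint's range is limited). The gripper opens to 85 mm and grips with 20 to 120 N. Pads are 22 mm wide; open, the fingers measure 114 mm over their backs; the gripper's body (76 mm by 85 mm) begins 54 mm behind the grasp point. The pads swing forward as they close: fully open they stand 13 mm farther back than shut.
Start: joints at [52.007, 21.807, 74.336, -0, 83.858, -12.336], TCP at [0.238, 0.496, 0.231] pointing down, gripper open.
Joint ranges: [-178.18, 178.18], [-50.72, 133.34], [12.68, 142.11], [-81.47, 261.47], [9.98, 163.14], [-165.26, 165.26]. Speed limits (degrees/s): [136.94, 136.94, 180, 180, 180, 180].

## Interface

Orientations are given as a 3x3 rotation matrix whose columns are the frame's x, y, z axes.
In Python, from rig import sensors, cams, env gives the robot as it stands.
- The arm moves only by the shell command python3 -m crank 'ROWS' [FORCE]. ROWS is a JSON object of lists of equal length, an entry for each row: "hand": the closure in counts, from 0 (fully open) to 255 (shut); "translation": the shift along the tool's x, y, z in m, a list of three; "dr": the turn, a rotation vector about the tool's x, y, z in rad, a list of three. A call has 1 to 5 rows; each row is the pose to reach, as a shift and turn from the pose commanded when the call began, along the tool's axes at that moment; what a row does not reach only later rows make up. A row lasts 1/10 s, in which the tool goes at most 50 mm and 8.59 degrees, less where a joint would pass 70% of its speed; a pose out of reach is approached as far as the arm can. A call with a gripper value outside its range is refused whole. The fingers move at their own pace and stop on an object; FORCE is the grip in N (left out, the last holds). Time passes only in rows, so rows that repeat a pose let the fingers close. It gives the time, the measured TCP pose, the force and the opening at its end, in the units of the state.
- sensors.observe(): the state, without advancing time (a new reading comes with each control period).
- cams.get_image(name): name is "side" or "top" or "wrist"; returns (picture, depth): 400x640x3 uint8, blue, green, red; 400x640 float32, m along the optical axis (not along the pixel's ray), 0 where there is no reading.
- cams.calibration(name): a dict with "vertical_fov" (degrees; the focal length in pixels is half the picture's height over the tangent of half this angle, whatever the lens; pixels are square), "cx", "cy" (the principal point, pixels), "extrinsics" (4x4, takes a point from camera to world coordinates). Camera axes: x right, y down, z forward; pixel columns grow to the right and rows downward; lengths in m; the calibration is good to about 2 mm. A picture is of the moment at which its call begins: read the wrist's pose just before it. calibration takes no time and is no camera call; for the wrist camera it gives the pose at the moment of the call.
- env.close_job(): hands the job in, once; it reports no verdict.
The state is a dict: "time_s": time; "q": joint angles; "qvel": joint speeds; "joint_efforts": joint torques, N m; "position": TCP position; "tool_rot": TCP orientation; "ft_force": force on the tool from outside, world axes, zero at the start; "wrist_torque": the same for the moment, N m; "grip_width": finger opening in m.
Only numpy, scipy, OpenCV 4.12 (cv2) and the standard library are available. Lean on these libraries where they do the work, as an engineer would, in place of code of your own. Each camera call takes 0.05 s, during which the arm holds its last target. There are 200 camera calls.

## Task

Weigh the blue-capped sample canister: set it gently on the empty pan of the balance, let go and see whether it is heavier or lighter than the brass reference weight. Then put its foot into the middle opening of the aluminium sorting rack and slide it along the lane, without forcing it, until it drops fully into the pocket: towards the green marker if it is heavier (full), towards the red marker if it is lighter (underfilled). Leave it standing there, keep it upright all the time and leave the other things on the bench alone.

Things in the scene. Friction and masses are not known exactly. Their poses are not given: they have to be found in the camera images.
- canister: the loose sample canister, white with a blue cap, 75 mm tall, 0.15 to 0.35 kg (hidden). Origin: centre of its underside, z up. Round foot flange 50 mm across and 6 mm thick; above it a white body 36 mm across; from 53 to 75 mm a blue cap 41 mm across, the place to grip from above
- beam (a joint): tilt of the balance beam, rad, -0.12 to 0.12 (stops): 0 level, positive = load pan down, negative = reference pan down. Empty it rests at -0.12. A canister 5% or more off the reference's 0.25 kg tilts it by over 0.07 rad to the heavy side within about 1 s. A red pointer before a white scale plate tips towards the heavy side
- pan_top (a point): centre of the upper face of the empty load pan, a flat steel disc 86 mm across; it moves with the beam: about 110 mm above the bench when empty, 12 mm lower at level, 12 mm more when fully down; it stays level. From the top of its travel it yields downwards at about 2.5 N, then meets a hard stop
- balance: the fixed mechanical balance. Origin: centre of its underside; the beam lies along its y axis, load pan 100 mm towards its -y, pan with the fixed brass 0.25 kg reference weight 100 mm towards its +y. Scale plate in the middle up to 175 mm high
- rack: fixed aluminium sorting rack, 76 x 320 mm, 39 mm high. Origin: centre of its underside. A lane 54 mm wide runs along its y axis. Grey lips (underside 34, top 39 mm above the bench) narrow it to a 42 mm slot that the canister's foot cannot pass, except over the middle 64 mm (y -32 to 32 mm), where the foot enters from above; along the lane the foot then slides under the lips, 10 mm above the deck
- lane_mid (a point): middle of the lane's opening, on the black deck (24 mm above the bench); axes as the rack's. It has a pocket to each side, 53 mm long, 10 mm deep, as wide as the lane, centres 146 mm apart; the deck strip sits up to 16 mm off centre, firmly and unreported, so a pocket's centre lies 57 to 89 mm from here along y. Deck and pocket floors are sprung: from 3.5 N on they sink, 0.6 N/mm, 5 mm at most
- tag_green: green round marker, 28 mm across, on one end of the rack, 142 mm from the rack's middle (heavier, full canisters go to this end); which end varies. Origin: centre of its underside, its top is 24 mm above the bench
- tag_red: red round marker, same size, on the other end (lighter, underfilled canisters go to this end). A gap of up to 26 mm may show between the deck strip and the end of the lane: that is no pocket
- jar: bystander: loose white jar, 60 mm across, 80 mm tall, origin under its centre
- beaker: bystander: loose clear plastic beaker, 68 mm across, 85 mm tall, origin under its centre
- weight: bystander: loose steel knob weight, 32 mm across, 46 mm tall, origin under its centre
Things that resemble listed ones, but are neither listed nor needed, are in the scene too. What is shaped like the canister but brown is not meant.

How it is judged (in metres and radians):
On the way, in this order (a step that is already met when the one before it is completed fails the run):
1. the canister stands on the load pan, let go, and the beam has come to rest under it (contact force between canister and balance above 0.8 N and horizontal distance between canister and pan_top below 0.045 m and contact force between canister and the fingers below 0.05 N and angle between canister's own z axis and vertical below 0.1 rad and velocity of joint beam between -0.05 and 0.05 rad/s), for 0.4 s.
2. its foot is in the opening of the lane, standing on the deck (contact force between canister and rack above 0.3 N and horizontal distance between canister and lane_mid below 0.02 m and z of canister in the frame of rack between 0.018 and 0.029 m), for 0.05 s.
At the end, for the whole second after the job is handed in: canister upright (0.06 rad), at rest, let go, down in a rack pocket (underside 10 to 18 mm above the bench, within 12 mm of the lane's centre line): at the green marker's end (within 120 mm of it) if heavier than the reference, the red one's if lighter; within 5% either counts (z of canister in the frame of rack between 0.01 and 0.018 m and x of canister in the frame of rack between -0.012 and 0.012 m and angle between canister's own z axis and vertical below 0.06 rad and linear speed of canister below 0.02 m/s and contact force between canister and the fingers below 0.05 N and ((horizontal distance between canister and tag_green below 0.12 m and contact force between canister and anything else above 2.32987 N) or (horizontal distance between canister and tag_red below 0.12 m and contact force between canister and anything else below 2.57513 N))); the robot touches nothing.
It fails at once if the canister presses on the balance with more than 15 N (contact force between canister and balance above 15 N).
It fails at once if the canister is forced against the rack with more than 25 N (contact force between canister and rack above 25 N).
It fails at once if the canister is tipped by more than 0.4 rad (angle between canister's own z axis and vertical above 0.4 rad).
It fails at once if a bystander (jar, beaker, weight) is moved by more than 20 mm (distance of any of jar, beaker, weight from where it was at the start of the episode above 0.02 m).
It also fails if it takes over 58 s, if anything falls off the work surface, if the arm or the gripper's body presses on something with over 40 N, if the wrist force passes 120 N, or if a joint passes its speed limit or range.

## Working session

There is one attempt and no reset: what is moved stays moved. The work goes in short steps, Python scripts to look and compute and a shell command to move; the robot and the scene stay as the last step left them, time stands still between calls to the robot, and variables do not carry over. Pictures are saved under pics/ and viewed, about 8 in all and at most 12, crops included, and the job is handed in when it is done.

```bash
ls; mkdir -p pics; cat > h.py <<'E'
import numpy as np, cv2
from rig import sensors, cams, env
def grab(n):
    c=cams.calibration(n); im,d=cams.get_image(n); return im,d,c
def world(d,c):
    H,W=d.shape; f=H/2/np.tan(np.radians(c["vertical_fov"])/2)
    u,v=np.meshgrid(np.arange(W),np.arange(H))
    P=np.stack([(u-c["cx"])/f*d,(v-c["cy"])/f*d,d,np.ones_like(d)],-1)
    w=(P@np.array(c["extrinsics"]).T)[...,:3]; w[d==0]=np.nan; return w
E
python3 - <<'E'
from h import *
s=sensors.observe(); print(s)
for n in("top","side"):
    im,d,c=grab(n); print(n,c); cv2.imwrite(f"pics/{n}0.png",im); np.savez(f"{n}0.npz",im=im,w=world(d,c))
E
```

```text
pics
{'time_s': 0.0, 'q': array([ 5.20077547e+01,  2.18410802e+01,  7.43862502e+01, -6.75535877e-04,
        8.38591177e+01, -1.23360033e+01]), 'qvel': array([ 0.00582594, -0.03272155, -0.04596402, -0.00287714, -0.04118121,
        0.05135625]), 'joint_efforts': array([-1.11897145e-04, -4.48476827e+01, -2.31272507e+01, -2.65496974e-04,
        4.89872604e-03,  2.89065071e-06]), 'position': array([0.23794682, 0.49552283, 0.23070214]), 'tool_rot': array([[-9.19512891e-04,  4.32968962e-01,  9.01408361e-01],
       [-1.19629530e-03,  9.01407621e-01, -4.32969826e-01],
       [-9.99998862e-01, -1.47647192e-03, -3.10897195e-04]]), 'ft_force': array([-0.01661629,  0.25485925, -0.32841902]), 'wrist_torque': array([-0.00818635,  0.00087607,  0.00966262]), 'grip_width': 0.08471913165050542}
top {'vertical_fov': 42.04125744769651, 'cx': 322.5158442321054, 'cy': 198.23478907531108, 'extrinsics': array([[ 0.02308096, -0.99127703,  0.12975792,  0.42968526],
       [-0.99959777, -0.02074318,  0.0193394 ,  0.02100556],
       [-0.01647912, -0.1301521 , -0.99135709,  1.40507092],
       [ 0.        ,  0.        ,  0.        ,  1.        ]])}
side {'vertical_fov': 42.559653135575125, 'cx': 329.91558577886434, 'cy': 190.84877133963957, 'extrinsics': array([[ 0.83300249, -0.3948413 ,  0.38756573,  0.15900864],
       [-0.55314637, -0.57957957,  0.59842846, -0.60118164],
       [-0.01165909, -0.71287297, -0.70119626,  0.85423911],
       [ 0.        ,  0.        ,  0.        ,  1.        ]])}
```

View pics/top0.png

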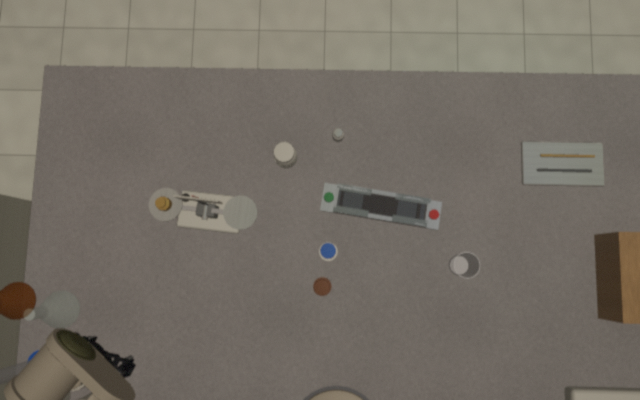

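View pics/side0.png

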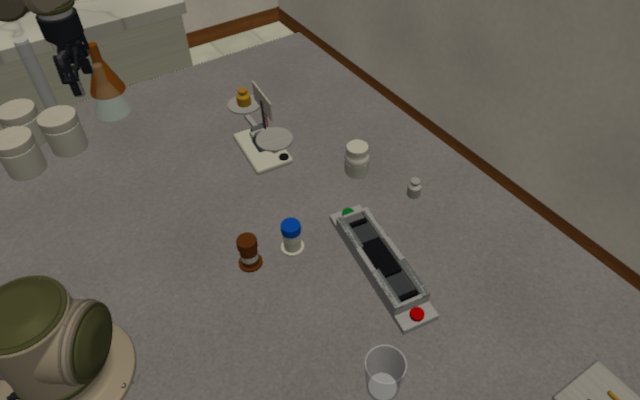

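Top view: blue-capped candidate at (328,251) with a white flange. The brown look-alike is at (322,287), and there is a blue thing by the clutter at (35,357). The rack runs (329,197) green to (433,214) red. The load pan is at (240,212) and the brass pan at (163,203). The (328,251) one fits: white body, round foot, blue cap, free-standing. I'll measure it and confirm in a crop.

```bash
python3 - <<'E'
from h import *
for n in("top","side"):
    z=np.load(f"{n}0.npz"); im,w=z["im"],z["w"]; hsv=cv2.cvtColor(im,cv2.COLOR_BGR2HSV)
    H,S,V=[hsv[...,i].astype(int) for i in range(3)]; yy,xx=np.mgrid[:400,:640]
    R={"top":(310,440,180,300),"side":(225,440,150,330)}[n]
    roi=(xx>R[0])&(xx<R[1])&(yy>R[2])&(yy<R[3])
    def rep(name,m):
        p=w[m&np.isfinite(w[...,2])]; print(n,name,len(p),np.round(np.median(p,0),4),'mid',np.round((np.percentile(p,2,axis=0)+np.percentile(p,98,axis=0))/2,4))
    rep("cap",roi&(abs(H-115)<15)&(S>130)&(w[...,2]>.065))
    rep("green",roi&(abs(H-65)<20)&(S>100)); rep("red",roi&((H<6)|(H>174))&(S>150)&(w[...,2]<.035)&(xx>390))
    P={"top":(222,260,192,232),"side":(250,300,122,158)}[n]
    rp=(xx>P[0])&(xx<P[1])&(yy>P[2])&(yy<P[3])&(abs(w[...,2]-.11)<.006)
    rep("pan",rp)
    B={"top":(262,305,135,172),"side":(340,375,135,180)}[n]
    rep("jar",(xx>B[0])&(xx<B[1])&(yy>B[2])&(yy<B[3])&(w[...,2]>.07))
z=np.load("top0.npz");w=z["w"];im=z["im"]
cr=cv2.resize(im[180:300,300:450],None,fx=5,fy=5,interpolation=cv2.INTER_CUBIC); cr=cv2.convertScaleAbs(cr,alpha=1.6)
cv2.imwrite("pics/crop1.png",cr)
# height profile along the rack in top view, green->red
g=np.array([329,197.]);r=np.array([433,214.])
for t in np.linspace(0,1,53):
    u,v=np.round(g+t*(r-g)).astype(int); print(u,np.round(w[v,u],3),im[v,u].tolist(),end=';  ')
E
```

```text
top cap 129 [0.471  0.0302 0.0742] mid [0.4701 0.0306 0.0744]
top green 42 [0.6144 0.032  0.0235] mid [0.6153 0.032  0.0237]
top red 49 [ 0.5744 -0.248   0.024 ] mid [ 0.5742 -0.2479  0.0248]
top pan 889 [0.5594 0.253  0.1098] mid [0.5589 0.2533 0.1098]
top jar 329 [0.722  0.1504 0.0794] mid [0.7224 0.1508 0.0791]
side cap 279 [0.466  0.0227 0.0766] mid [0.4665 0.0259 0.0728]
side green 47 [0.6128 0.0314 0.0266] mid [0.6122 0.0282 0.0323]
side red 163 [ 0.5704 -0.2536  0.0256] mid [ 0.5709 -0.2527  0.0242]
side pan 724 [0.5566 0.2486 0.112 ] mid [0.5572 0.2491 0.1119]
side jar 332 [0.7181 0.1436 0.0814] mid [0.7198 0.1476 0.0779]
329 [0.615 0.031 0.021] [65, 105, 61];  331 [0.614 0.025 0.028] [64, 105, 62];  333 [0.612 0.02  0.025] [90, 112, 89];  335 [0.61  0.015 0.039] [128, 133, 134];  337 [0.609 0.009 0.043] [107, 112, 110];  339 [0.61  0.004 0.015] [66, 67, 67];  341 [ 0.609 -0.002  0.026] [49, 51, 55];  343 [ 0.611 -0.007  0.013] [63, 64, 64];  345 [ 0.609 -0.013  0.007] [70, 71, 70];  347 [ 0.608 -0.018  0.017] [66, 66, 66];  349 [ 0.608 -0.023  0.018] [67, 69, 66];  351 [ 0.6
[... 1050 characters left out ...]
  0.014] [68, 68, 67];  403 [ 0.588 -0.169  0.009] [69, 69, 66];  405 [ 0.588 -0.174  0.012] [69, 69, 67];  407 [ 0.585 -0.179  0.013] [70, 69, 68];  409 [ 0.585 -0.185  0.009] [68, 68, 66];  411 [ 0.585 -0.19   0.012] [70, 69, 68];  413 [ 0.582 -0.195  0.014] [69, 67, 67];  415 [ 0.583 -0.201  0.01 ] [67, 67, 66];  417 [ 0.581 -0.204  0.024] [54, 56, 58];  419 [ 0.579 -0.21   0.022] [52, 55, 57];  421 [ 0.58  -0.216  0.017] [69, 69, 67];  423 [ 0.581 -0.223  0.005] [66, 65, 65];  425 [ 0.576 -0.225  0.026] [81, 84, 85];  427 [ 0.575 -0.228  0.038] [126, 128, 129];  429 [ 0.577 -0.236  0.023] [75, 76, 126];  431 [ 0.574 -0.242  0.022] [48, 54, 142];  433 [ 0.575 -0.248  0.019] [52, 56, 145];
```

View pics/crop1.png

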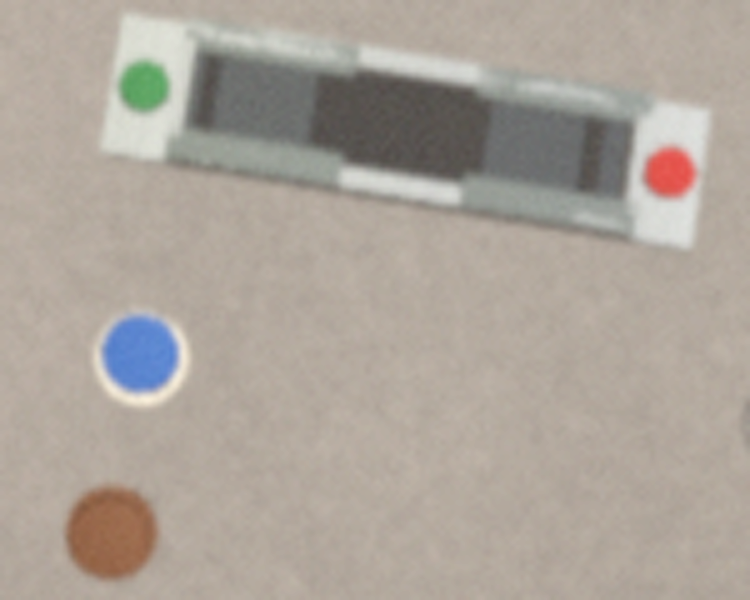

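The crop shows the blue cap with its white flange at (328,251), so that is the canister; the brown one is 75 mm nearer the base. The tags are 283 mm apart (expected 284), the cap is at z 74 mm and the pan at 110 mm, all consistent. In the green half the pocket is about 77 mm from the lane middle, in the red half about 69 mm. Moving over the canister now.

```bash
python3 -m crank '{"hand":[0,0,0,0,0],"translation":[[0,-0.03,0.039],[0,-0.06,0.078],[0,-0.09,0.117],[0,-0.12,0.156],[0,-0.15,0.195]],"dr":[[0,0,0],[0,0,0],[0,0,0],[0,0,0],[0,0,0]]}' 40
python3 -m crank '{"hand":[0,0,0,0,0],"translation":[[0,-0.03,0.039],[0,-0.06,0.078],[0,-0.09,0.117],[0,-0.12,0.156],[0,-0.15,0.195]],"dr":[[0,0,0],[0,0,0],[0,0,0],[0,0,0],[0,0,0]]}'
python3 -m crank '{"hand":[0,0,0,0,0],"translation":[[0,-0.021,0.02],[0.01,-0.021,0.02],[0.02,-0.021,0.02],[0.02,-0.021,0.02],[0.02,-0.021,0.02]],"dr":[[-0.1,0,0],[-0.2,0,0],[-0.3,0,0],[-0.3,0,0],[-0.3,0,0]]}'
python3 - <<'E'
from h import *
s=sensors.observe(); print(s["position"],s["tool_rot"].round(3).tolist(),s["time_s"])
im,d,c=grab("wrist"); w=world(d,c); cv2.imwrite("pics/w1.png",im); np.savez("w1.npz",im=im,w=w)
hsv=cv2.cvtColor(im,cv2.COLOR_BGR2HSV); m=(abs(hsv[...,0].astype(int)-115)<15)&(hsv[...,1]>130)&np.isfinite(w[...,2])&(w[...,2]>.071)
p=w[m]; print(len(p),np.median(p,0),[np.percentile(p,q,axis=0).round(4) for q in(1,99)]); print(cv2.minEnclosingCircle(p[:,:2].astype(np.float32)))
E
```

```text
time_s: 0.6
position: [0.3492, 0.2743, 0.2312]
tool_rot: [[-0.0, 0.433, 0.902], [-0.0, 0.902, -0.433], [-1.0, -0.0, -0.0]]
ft_force: [1.1, 0.2, 0.9]
grip_width: 0.0856
time_s: 1.1
position: [0.4602, 0.0545, 0.2312]
tool_rot: [[-0.0, 0.433, 0.901], [0.0, 0.901, -0.433], [-1.0, 0.0, -0.0]]
ft_force: [1.6, 1.3, 0.5]
grip_width: 0.0853
time_s: 1.6
position: [0.4687, 0.029, 0.2114]
tool_rot: [[-0.0, 0.15, 0.989], [0.0, 0.989, -0.15], [-1.0, 0.0, -0.0]]
ft_force: [-0.3, 0.3, -0.2]
grip_width: 0.0853
[0.46866878 0.02896624 0.21141004] [[-0.0, 0.15, 0.989], [0.0, 0.989, -0.15], [-1.0, 0.0, -0.0]] 1.6
1143 [0.46926201 0.03129031 0.07535841] [array([0.4514, 0.0129, 0.0738]), array([0.4882, 0.0495, 0.0769])]
((0.470167338848114, 0.031254831701517105), 0.02028285339474678)
```

View pics/w1.png

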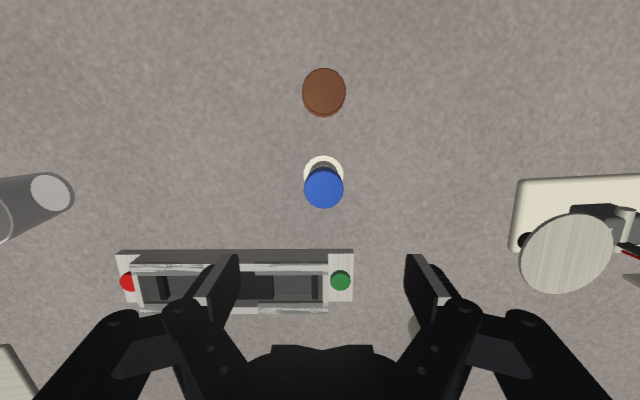

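Wrist view: cap at (323,188), world (0.470, 0.031), radius 20 mm, matching the top view. The brown one is at (323,92) and clear of the jaws. Descending and gripping.

```bash
python3 -m crank '{"hand":[0,0,0,0,0],"translation":[[0.04,0.002,0.001],[0.08,0.002,0.001],[0.12,0.002,0.001],[0.15,0.002,0.001],[0.169,0.002,0.001]],"dr":[[0,0,0],[0,0,0],[0,0,0],[0,0,0],[0,0,0]]}' 30
python3 -m crank '{"hand":[255,255,255,255,255],"translation":[[0,0,0],[0,0,0],[0,0,0],[0,0,0],[0,0,0]],"dr":[[0,0,0],[0,0,0],[0,0,0],[0,0,0],[0,0,0]]}' 30
python3 -m crank '{"hand":[255,255,255,255,255],"translation":[[0,0,0],[0,0,0],[0,0,0],[0,0,0],[0,0,0]],"dr":[[0,0,0],[0,0,0],[0,0,0],[0,0,0],[0,0,0]]}' 30
```

```text
time_s: 2.15
position: [0.4696, 0.031, 0.0408]
tool_rot: [[-0.002, 0.149, 0.989], [0.0, 0.989, -0.149], [-1.0, 0.0, -0.002]]
ft_force: [0.1, 0.0, -0.0]
grip_width: 0.0856
time_s: 2.65
position: [0.4709, 0.0306, 0.0437]
tool_rot: [[0.003, 0.148, 0.989], [-0.001, 0.989, -0.148], [-1.0, -0.0, 0.003]]
ft_force: [-0.4, -0.2, 7.7]
grip_width: 0.0402
time_s: 3.15
position: [0.4708, 0.0306, 0.0437]
tool_rot: [[0.003, 0.147, 0.989], [-0.0, 0.989, -0.147], [-1.0, -0.0, 0.003]]
ft_force: [-0.9, -0.3, 7.4]
grip_width: 0.0401
```

```bash
python3 -m crank '{"hand":[255,255,255,255,255],"translation":[[-0.02,0,0],[-0.06,0,0],[-0.1,0,0],[-0.13,0,0],[-0.15,0,0]],"dr":[[0,0,0],[0,0,0],[0,0,0],[0,0,0],[0,0,0]]}' 30
python3 -m crank '{"hand":[255,255,255,255,255],"translation":[[0,0.03,0.007],[0,0.077,0.018],[0,0.124,0.03],[0,0.17,0.04],[0,0.205,0.049]],"dr":[[0,0,0],[0,0,0],[0,0,0],[0,0,0],[0,0,0]]}' 30
python3 -m crank '{"hand":[255,255,255,255],"translation":[[0,0.018,0.004],[0,0.028,0.006],[0,0.028,0.006],[0,0.028,0.006]],"dr":[[0,0,0],[0,0,0],[0,0,0],[0,0,0]]}' 30
python3 - <<'E'
from h import *
print(sensors.observe()["position"])
im,d,c=grab("wrist"); w=world(d,c); cv2.imwrite("pics/w2.png",im); np.savez("w2.npz",im=im,w=w)
hsv=cv2.cvtColor(im,cv2.COLOR_BGR2HSV); m=(abs(hsv[...,0].astype(int)-115)<15)&(hsv[...,1]>130)&np.isfinite(w[...,2])
p=w[m]; print(len(p),[np.percentile(p,q,axis=0).round(4) for q in(2,50,98)])
m=(abs(w[...,2]-.11)<.005); p=w[m]; print(len(p),[np.percentile(p,q,axis=0).round(4) for q in(2,50,98)])
im,d,c=grab("side"); cv2.imwrite("pics/s2.png",cv2.resize(im[70:230,180:380],None,fx=3.5,fy=3.5))
w=world(d,c); yy,xx=np.mgrid[:400,:640]; hsv=cv2.cvtColor(im,cv2.COLOR_BGR2HSV)
m=(abs(hsv[...,0].astype(int)-115)<15)&(hsv[...,1]>130)&(yy>50)&(yy<200)&(xx>200)&(xx<400)&np.isfinite(w[...,2])
p=w[m]; print(len(p),[np.percentile(p,q,axis=0).round(4) for q in(2,50,98)])
E
```

```text
time_s: 3.65
position: [0.4702, 0.0307, 0.1952]
tool_rot: [[0.004, 0.147, 0.989], [-0.001, 0.989, -0.147], [-1.0, -0.0, 0.004]]
ft_force: [0.8, -0.2, -2.0]
grip_width: 0.0404
time_s: 4.15
position: [0.5487, 0.2289, 0.1927]
tool_rot: [[0.0, 0.146, 0.989], [0.0, 0.989, -0.146], [-1.0, 0.0, 0.0]]
ft_force: [0.2, -0.7, -2.4]
grip_width: 0.0402
time_s: 4.55
position: [0.5584, 0.2523, 0.1925]
tool_rot: [[-0.0, 0.148, 0.989], [-0.0, 0.989, -0.148], [-1.0, -0.0, -0.0]]
ft_force: [-0.2, -0.4, -1.8]
grip_width: 0.0403
[0.55841296 0.25228238 0.19249131]
6167 [array([0.5379, 0.2357, 0.2099]), array([0.5533, 0.2537, 0.2239]), array([0.5746, 0.2714, 0.2251])]
5224 [array([0.5198, 0.214 , 0.1071]), array([0.547 , 0.2711, 0.1104]), array([0.5907, 0.454 , 0.1136])]
122 [array([0.5354, 0.2239, 0.2075]), array([0.5422, 0.2434, 0.225 ]), array([0.5546, 0.2672, 0.2473])]
```

View pics/s2.png

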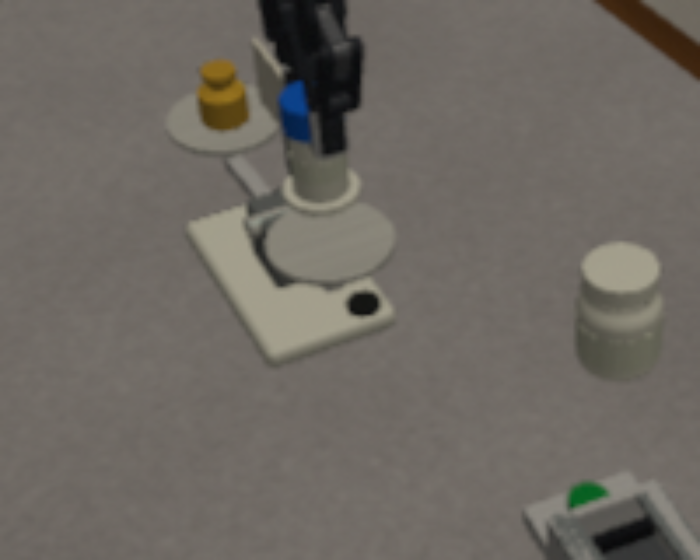

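The canister hangs upright over the load pan (crop (320,190) over the disc at (330,240)), underside 150 mm, pan 110 mm. Lowering slowly.

```bash
python3 -m crank '{"hand":[255,255,255,255,255],"translation":[[0.01,0,0.001],[0.02,0,0.002],[0.028,0,0.002],[0.033,0,0.002],[0.036,0,0.002]],"dr":[[0,0,0],[0,0,0],[0,0,0],[0,0,0],[0,0,0]]}' 30
python3 -m crank '{"hand":[255,255,255,255,255],"translation":[[0.001,0,0],[0.002,0,0],[0.003,0,0],[0.004,0,0],[0.005,0,0]],"dr":[[0,0,0],[0,0,0],[0,0,0],[0,0,0],[0,0,0]]}' 30
python3 -m crank '{"hand":[255,255,255,255,255],"translation":[[0.001,0,0],[0.002,0,0],[0.003,0,0],[0.004,0,0],[0.004,0,0]],"dr":[[0,0,0],[0,0,0],[0,0,0],[0,0,0],[0,0,0]]}' 30
```

```text
time_s: 5.15
position: [0.5605, 0.2527, 0.1555]
tool_rot: [[-0.001, 0.147, 0.989], [-0.0, 0.989, -0.147], [-1.0, -0.0, -0.001]]
ft_force: [0.3, 0.9, -2.2]
grip_width: 0.0401
time_s: 5.65
position: [0.5609, 0.2527, 0.1517]
tool_rot: [[0.001, 0.147, 0.989], [-0.0, 0.989, -0.147], [-1.0, -0.0, 0.001]]
ft_force: [1.0, -1.2, 0.7]
grip_width: 0.0398
time_s: 6.15
position: [0.5607, 0.2527, 0.1472]
tool_rot: [[-0.0, 0.147, 0.989], [-0.0, 0.989, -0.147], [-1.0, -0.0, -0.0]]
ft_force: [-0.2, -2.0, 0.3]
grip_width: 0.0402
```

```bash
python3 -m crank '{"hand":[100,60,0,0,0],"translation":[[0,0,0],[0,0,0],[0,0,0],[0,0,0],[0,0,0]],"dr":[[0,0,0],[0,0,0],[0,0,0],[0,0,0],[0,0,0]]}'
python3 -m crank '{"hand":[0,0,0,0,0],"translation":[[0,0,0],[0,0,0],[0,0,0],[0,0,0],[0,0,0]],"dr":[[0,0,0],[0,0,0],[0,0,0],[0,0,0],[0,0,0]]}'
python3 -m crank '{"hand":[0,0,0,0,0],"translation":[[0,0,0],[0,0,0],[0,0,0],[0,0,0],[0,0,0]],"dr":[[0,0,0],[0,0,0],[0,0,0],[0,0,0],[0,0,0]]}'
cat > cap.py <<'E'
from h import *
import sys
def cap(n):
    im,d,c=grab(n); w=world(d,c)
    hsv=cv2.cvtColor(im,cv2.COLOR_BGR2HSV); m=(abs(hsv[...,0].astype(int)-115)<15)&(hsv[...,1]>130)&np.isfinite(w[...,2])
    n_,l,st,_=cv2.connectedComponentsWithStats(m.astype(np.uint8)); k=1+np.argmax(st[1:,4]); p=w[(l==k)]
    zt=np.median(p[p[:,2]>np.percentile(p[:,2],60)][:,2]); t=p[abs(p[:,2]-zt)<.004]
    print(n,len(p),"top z",zt.round(4),cv2.minEnclosingCircle(t[:,:2].astype(np.float32))); return im,d,w
if __name__=="__main__":
    s=sensors.observe(); print(s["time_s"],s["position"],s["ft_force"])
    im,d,w=cap("wrist"); cv2.imwrite(f"pics/{sys.argv[1]}w.png",im)
    im,d,w=grab("side"); cv2.imwrite(f"pics/{sys.argv[1]}s.png",cv2.resize(im[70:230,180:380],None,fx=3.5,fy=3.5))
E
python3 cap.py p1
```

```text
time_s: 6.65
position: [0.5607, 0.2528, 0.1473]
tool_rot: [[0.0, 0.147, 0.989], [0.0, 0.989, -0.147], [-1.0, 0.0, -0.0]]
ft_force: [-0.3, 0.0, 0.3]
grip_width: 0.0858
time_s: 7.15
position: [0.5607, 0.2528, 0.1473]
tool_rot: [[-0.0, 0.147, 0.989], [-0.0, 0.989, -0.147], [-1.0, -0.0, -0.0]]
ft_force: [0.2, -1.1, 0.7]
grip_width: 0.0855
time_s: 7.65
position: [0.5607, 0.2528, 0.1474]
tool_rot: [[0.0, 0.147, 0.989], [-0.0, 0.989, -0.147], [-1.0, 0.0, 0.0]]
ft_force: [-0.0, -0.2, 0.3]
grip_width: 0.0854
7.65 [0.56069703 0.25277525 0.14735715] [-0.01927223 -0.18092268  0.30340005]
wrist 6422 top z 0.1857 ((0.5598388910293579, 0.2542426884174347), 0.02073613554239273)
```

View pics/p1s.png

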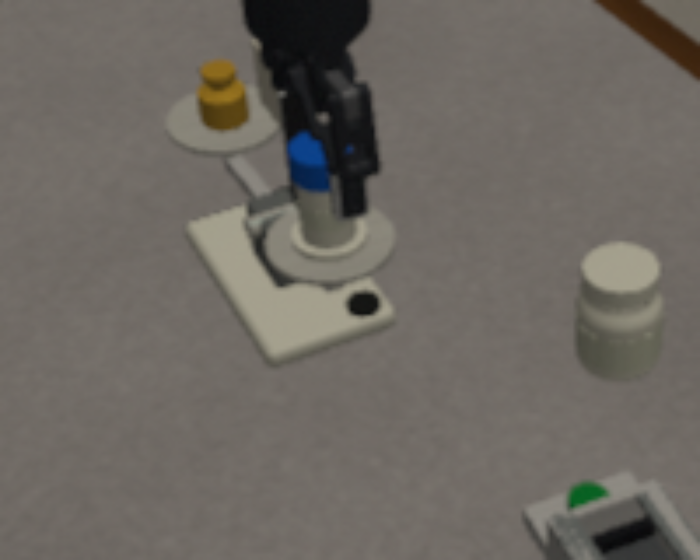

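The cap top is at 185.7 mm, so the pan is at 110.7 mm. It rose back to its top from the 105 mm I had pressed it to, and the reference pan at crop (220,122) has not moved: the canister is lighter, so red. The lifted weight of about 2 N agrees. Regripping 6 mm higher, and checking the rack from the earlier wrist picture.

```bash
python3 -m crank '{"hand":[0,0,0,255,255],"translation":[[-0.003,0,0],[-0.006,0.001,-0.001],[-0.006,0.001,-0.001],[-0.006,0.001,-0.001],[-0.006,0.001,-0.001]],"dr":[[0,0,0],[0,0,0],[0,0,0],[0,0,0],[0,0,0]]}' 30
python3 -m crank '{"hand":[255,255,255,255,255],"translation":[[0,0,0],[0,0,0],[0,0,0],[0,0,0],[0,0,0]],"dr":[[0,0,0],[0,0,0],[0,0,0],[0,0,0],[0,0,0]]}' 30
python3 -m crank '{"hand":[255,255,255,255,255],"translation":[[-0.01,0,0],[-0.025,0,0],[-0.04,0,0],[-0.05,0,0],[-0.05,0,0]],"dr":[[0,0,0],[0,0,0],[0,0,0],[0,0,0],[0,0,0]]}' 30
python3 - <<'E'
from h import *
z=np.load("w1.npz"); im,w=z["im"],z["w"]; hsv=cv2.cvtColor(im,cv2.COLOR_BGR2HSV).astype(int); yy,xx=np.mgrid[:400,:640]
H,S=hsv[...,0],hsv[...,1]; f=np.isfinite(w[...,2])
for n,m in(("g",(abs(H-65)<20)&(S>100)),("r",((H<6)|(H>174))&(S>150)&(xx<200))):
    p=w[m&f&(yy>240)&(yy<310)&(abs(w[...,2]-.024)<.01)]; print(n,len(p),np.median(p,0),cv2.minEnclosingCircle(p[:,:2].astype(np.float32)))
E
```

```text
time_s: 8.25
position: [0.5598, 0.2539, 0.1533]
tool_rot: [[-0.0, 0.147, 0.989], [-0.0, 0.989, -0.147], [-1.0, -0.0, -0.0]]
ft_force: [-0.4, 0.1, -1.3]
grip_width: 0.0593
time_s: 8.75
position: [0.5599, 0.2539, 0.1533]
tool_rot: [[0.0, 0.147, 0.989], [0.0, 0.989, -0.147], [-1.0, 0.0, 0.0]]
ft_force: [-0.2, -0.7, 0.6]
grip_width: 0.04
time_s: 9.25
position: [0.5603, 0.2541, 0.2049]
tool_rot: [[0.003, 0.147, 0.989], [0.001, 0.989, -0.147], [-1.0, 0.001, 0.003]]
ft_force: [0.2, 0.0, -2.1]
grip_width: 0.04
g 263 [0.6141098  0.03266063 0.0244137 ] ((0.6145367622375488, 0.03250614553689957), 0.013536498881876469)
r 190 [ 0.57256805 -0.25040966  0.02448123] ((0.573594868183136, -0.24841488897800446), 0.014242884702980518)
```

```bash
python3 -m crank '{"hand":[255,255,255,255,255],"translation":[[0,-0.03,0.0075],[0,-0.075,0.0185],[0,-0.12,0.0295],[0,-0.165,0.041],[0,-0.21,0.052]],"dr":[[0,0,0],[0,0,0],[0,0,0],[0,0,0],[0,0,0]]}' 30
python3 -m crank '{"hand":[255,255,255,255,255],"translation":[[0.01,-0.04,0.01],[0.03,-0.08,0.02],[0.05,-0.115,0.028],[0.06,-0.135,0.034],[0.07,-0.143,0.035]],"dr":[[0,0,0],[0,0,0],[0,0,0],[0,0,0],[0,0,0]]}' 30
python3 -m crank '{"hand":[255,255],"translation":[[0,0,0],[0,0,0]],"dr":[[0,0,0],[0,0,0]]}' 30
cat > chk.py <<'E'
from h import *
from cap import cap
import sys
s=sensors.observe(); print(s["time_s"],s["position"],s["ft_force"])
A=np.array([.1447,.9895]);C=np.array([.5943,-.108])
for n in("wrist","top"):
    im,d,w=cap(n); cv2.imwrite(f"pics/{sys.argv[1]}{n}.png",im)
    hsv=cv2.cvtColor(im,cv2.COLOR_BGR2HSV).astype(int);H,S=hsv[...,0],hsv[...,1]
    for k,m in(("g",(abs(H-65)<20)&(S>100)),("r",((H<6)|(H>174))&(S>150))):
        e=np.hypot(*np.moveaxis(w[...,:2]-(C+A*.1417*(1 if k=="g" else -1)),-1,0))
        p=w[m&(e<.025)]
        if len(p)>10: print(k,len(p),cv2.minEnclosingCircle(p[:,:2].astype(np.float32)))
E
python3 chk.py m1
```

```text
time_s: 9.75
position: [0.58, 0.0368, 0.2027]
tool_rot: [[-0.001, 0.147, 0.989], [0.0, 0.989, -0.147], [-1.0, 0.0, -0.001]]
ft_force: [-0.2, -0.1, -1.9]
grip_width: 0.0399
time_s: 10.25
position: [0.5937, -0.11, 0.1318]
tool_rot: [[-0.001, 0.15, 0.989], [0.0, 0.989, -0.15], [-1.0, 0.0, -0.001]]
ft_force: [-0.6, 0.8, -1.4]
grip_width: 0.04
time_s: 10.45
position: [0.5939, -0.107, 0.1335]
tool_rot: [[-0.0, 0.146, 0.989], [0.0, 0.989, -0.146], [-1.0, 0.0, -0.0]]
ft_force: [0.1, -0.4, -1.1]
grip_width: 0.0404
10.45 [ 0.59385054 -0.10697172  0.13347415] [ 0.12006349 -0.40400727 -1.11194792]
wrist 6389 top z 0.1657 ((0.5941767692565918, -0.10621190816164017), 0.02087271213531494)
g 554 ((0.6146620512008667, 0.0320037305355072), 0.013738500885665417)
r 555 ((0.5738970041275024, -0.24802753329277039), 0.013639266602694988)
top 314 top z 0.0099 ((0.16189374029636383, 0.776947021484375), 0.034774232655763626)
g 42 ((0.6154564619064331, 0.03226292133331299), 0.009879115968942642)
r 49 ((0.5750563740730286, -0.2476559579372406), 0.010954598896205425)
```

Wrist check: rack centre (0.5943, -0.1080), canister (0.5942, -0.1062), 0.4 mm off the lane line, underside 91 mm. Lowering 60 mm, then slowly.

```bash
python3 -m crank '{"hand":[255,255,255,255,255],"translation":[[0.015,-0.002,0],[0.03,-0.002,0],[0.042,-0.002,0],[0.048,-0.002,0],[0.054,-0.002,0]],"dr":[[0,0,0],[0,0,0],[0,0,0],[0,0,0],[0,0,0]]}' 30
python3 -m crank '{"hand":[255,255,255,255,255],"translation":[[0.003,0,0],[0.006,0,0],[0.009,0,0],[0.011,0,0],[0.012,0,0]],"dr":[[0,0,0],[0,0,0],[0,0,0],[0,0,0],[0,0,0]]}' 30
python3 -m crank '{"hand":[255,255,255],"translation":[[0.001,0,0],[0.0015,0,0],[0.0015,0,0]],"dr":[[0,0,0],[0,0,0],[0,0,0]]}' 30
python3 chk.py m2
```

```text
time_s: 11.05
position: [0.5939, -0.1097, 0.0794]
tool_rot: [[0.001, 0.147, 0.989], [-0.0, 0.989, -0.147], [-1.0, -0.0, 0.001]]
ft_force: [0.4, -0.8, -2.6]
grip_width: 0.0403
time_s: 11.55
position: [0.5937, -0.1101, 0.0674]
tool_rot: [[0.0, 0.147, 0.989], [-0.0, 0.989, -0.147], [-1.0, -0.0, 0.0]]
ft_force: [-0.4, -0.1, 2.1]
grip_width: 0.0404
time_s: 11.85
position: [0.5938, -0.1101, 0.0662]
tool_rot: [[0.001, 0.147, 0.989], [-0.0, 0.989, -0.147], [-1.0, -0.0, 0.001]]
ft_force: [-0.7, 0.2, 2.2]
grip_width: 0.0401
11.85 [ 0.59379168 -0.1100842   0.06615211] [-0.66274148  0.16176113  2.19581005]
wrist 6414 top z 0.0984 ((0.5942273139953613, -0.10920296609401703), 0.02090349607169628)
g 785 ((0.6146723031997681, 0.03236081823706627), 0.01386504527181387)
r 791 ((0.5738158822059631, -0.24783951044082642), 0.013654334470629692)
top 316 top z 0.0095 ((0.16227343678474426, 0.7769451141357422), 0.03473605215549469)
g 41 ((0.6149137020111084, 0.03243742510676384), 0.009693198837339878)
r 50 ((0.5743759870529175, -0.24783849716186523), 0.010837309062480927)
```

The foot is on the deck: underside 23.4 mm, 1 mm from lane_mid, force about 4 N including weight. Sliding along the lane towards red (tool -y), gently.

```bash
python3 -m crank '{"hand":[255,255,255,255,255],"translation":[[-0.0005,-0.004,0],[-0.0005,-0.010,0],[-0.0005,-0.016,0],[-0.0005,-0.022,0],[-0.0005,-0.028,0]],"dr":[[0,0,0],[0,0,0],[0,0,0],[0,0,0],[0,0,0]]}' 30
python3 -m crank '{"hand":[255,255,255,255,255],"translation":[[0,-0.006,0],[0,-0.012,0],[0,-0.018,0],[0,-0.024,0],[0,-0.028,0]],"dr":[[0,0,0],[0,0,0],[0,0,0],[0,0,0],[0,0,0]]}' 30
python3 -m crank '{"hand":[255,255,255],"translation":[[0,0,0],[0,0,0],[0,0,0]],"dr":[[0,0,0],[0,0,0],[0,0,0]]}' 30
python3 chk.py m3
```

```text
time_s: 12.45
position: [0.5894, -0.1383, 0.0663]
tool_rot: [[-0.0, 0.148, 0.989], [0.0, 0.989, -0.148], [-1.0, 0.0, -0.0]]
ft_force: [0.1, 3.1, 2.3]
grip_width: 0.04
time_s: 12.95
position: [0.5853, -0.166, 0.0663]
tool_rot: [[-0.0, 0.148, 0.989], [0.0, 0.989, -0.148], [-1.0, -0.0, -0.0]]
ft_force: [-1.1, 2.8, 3.0]
grip_width: 0.0399
time_s: 13.25
position: [0.5854, -0.1659, 0.0664]
tool_rot: [[0.0, 0.147, 0.989], [-0.001, 0.989, -0.147], [-1.0, -0.001, 0.0]]
ft_force: [-0.8, -2.9, 3.0]
grip_width: 0.0401
13.25 [ 0.58542021 -0.16591344  0.06644094] [-0.78476783 -2.93282661  3.02913981]
wrist 6421 top z 0.0987 ((0.5856393575668335, -0.1649676114320755), 0.021009599789977074)
g 511 ((0.6151551604270935, 0.033316921442747116), 0.013427380472421646)
r 993 ((0.5738216042518616, -0.2487243264913559), 0.013805433176457882)
top 320 top z 0.0098 ((0.1619870960712433, 0.7771355509757996), 0.0344412624835968)
g 41 ((0.6146833300590515, 0.032414861023426056), 0.009873463772237301)
```

```bash
python3 -m crank '{"hand":[255,255,255,255,255],"translation":[[0,-0.0015,0],[0,-0.003,0],[0,-0.0045,0],[0,-0.006,0],[0,-0.006,0]],"dr":[[0,0,0],[0,0,0],[0,0,0],[0,0,0],[0,0,0]]}' 30
for i in 1 2 3 ; do :; done
python3 -m crank '{"hand":[255,255,255,255],"translation":[[0,-0.0005,0],[0,-0.001,0],[0,-0.0015,0],[0,-0.002,0]],"dr":[[0,0,0],[0,0,0],[0,0,0],[0,0,0]]}' 30
python3 -m crank '{"hand":[255,255,255,255],"translation":[[0,-0.0005,0],[0,-0.001,0],[0,-0.001,0],[0,-0.001,0]],"dr":[[0,0,0],[0,0,0],[0,0,0],[0,0,0]]}' 30
python3 -m crank '{"hand":[255,255,255,255],"translation":[[0,-0.0005,0],[0,-0.001,0],[0,-0.001,0],[0,-0.001,0]],"dr":[[0,0,0],[0,0,0],[0,0,0],[0,0,0]]}' 30
```

```text
time_s: 13.85
position: [0.5844, -0.1714, 0.0663]
tool_rot: [[-0.0, 0.147, 0.989], [0.0, 0.989, -0.147], [-1.0, 0.0, -0.0]]
ft_force: [-0.6, 2.2, 2.9]
grip_width: 0.0398
time_s: 14.25
position: [0.5842, -0.1733, 0.0663]
tool_rot: [[0.0, 0.147, 0.989], [0.0, 0.989, -0.147], [-1.0, 0.0, 0.0]]
ft_force: [0.6, 1.9, 2.1]
grip_width: 0.04
time_s: 14.65
position: [0.5838, -0.1747, 0.066]
tool_rot: [[-0.001, 0.147, 0.989], [-0.001, 0.989, -0.147], [-1.0, -0.001, -0.001]]
ft_force: [0.8, -2.1, -1.1]
grip_width: 0.0401
time_s: 15.05
position: [0.5838, -0.1753, 0.0662]
tool_rot: [[-0.0, 0.147, 0.989], [0.0, 0.989, -0.147], [-1.0, 0.0, -0.0]]
ft_force: [0.3, 0.6, -2.1]
grip_width: 0.0403
```

The vertical force dropped from +2.1 to -2.1 N (free hanging), so the foot is over the pocket 68 mm from the middle, as measured. Lowering.

```bash
python3 -m crank '{"hand":[255,255,255,255,255],"translation":[[0.001,0,0],[0.0025,0,0],[0.004,0,0],[0.0055,0,0],[0.007,0,0]],"dr":[[0,0,0],[0,0,0],[0,0,0],[0,0,0],[0,0,0]]}' 30
python3 -m crank '{"hand":[255,255,255,255],"translation":[[0.001,0,0],[0.002,0,0],[0.0025,0,0],[0.0025,0,0]],"dr":[[0,0,0],[0,0,0],[0,0,0],[0,0,0]]}' 30
python3 chk.py m4
```

```text
time_s: 15.55
position: [0.5839, -0.1753, 0.0591]
tool_rot: [[-0.0, 0.147, 0.989], [0.0, 0.989, -0.147], [-1.0, 0.0, -0.0]]
ft_force: [-0.8, 0.5, -0.7]
grip_width: 0.0401
time_s: 15.95
position: [0.584, -0.1753, 0.0571]
tool_rot: [[0.0, 0.147, 0.989], [-0.0, 0.989, -0.147], [-1.0, -0.0, 0.0]]
ft_force: [-0.7, -0.8, 1.8]
grip_width: 0.0406
15.95 [ 0.58402876 -0.17533681  0.05714338] [-0.65459094 -0.77214404  1.79464031]
wrist 6396 top z 0.0894 ((0.5844434499740601, -0.17439600825309753), 0.020992334932088852)
g 130 ((0.6188011169433594, 0.03475385159254074), 0.009266115725040436)
r 1067 ((0.5739117860794067, -0.24811764061450958), 0.01363814901560545)
top 318 top z 0.0099 ((0.16283032298088074, 0.7768027782440186), 0.03415817767381668)
g 40 ((0.6146131753921509, 0.032028064131736755), 0.009903299622237682)
```

Underside about 14.4 mm, on the pocket floor with about 4 N. Releasing and retreating straight up.

```bash
python3 -m crank '{"hand":[0,0,0,0,0],"translation":[[0,0,0],[0,0,0],[0,0,0],[0,0,0],[0,0,0]],"dr":[[0,0,0],[0,0,0],[0,0,0],[0,0,0],[0,0,0]]}'
python3 -m crank '{"hand":[0,0,0,0,0],"translation":[[-0.01,0,0],[-0.04,0,0],[-0.08,0,0],[-0.12,0,0],[-0.15,0,0]],"dr":[[0,0,0],[0,0,0],[0,0,0],[0,0,0],[0,0,0]]}'
python3 -m crank '{"hand":[0,0,0],"translation":[[0,0,-0.04],[0,0,-0.08],[0,0,-0.08]],"dr":[[0,0,0],[0,0,0],[0,0,0]]}'
python3 chk.py e1
python3 - <<'E'
import cv2,numpy as np
from h import grab
im,_,_=grab("side"); a=cv2.resize(im[100:350,200:450],(500,500))
cv2.imwrite("pics/fin.png",a)
E
```

```text
time_s: 16.55
position: [0.5839, -0.1753, 0.0568]
tool_rot: [[-0.0, 0.147, 0.989], [0.0, 0.989, -0.147], [-1.0, 0.0, -0.0]]
ft_force: [-0.2, -0.7, 0.3]
grip_width: 0.0854
time_s: 17.05
position: [0.5841, -0.1754, 0.2105]
tool_rot: [[0.003, 0.147, 0.989], [-0.002, 0.989, -0.147], [-1.0, -0.001, 0.003]]
ft_force: [0.5, -0.2, -0.0]
grip_width: 0.0854
time_s: 17.35
position: [0.5009, -0.1621, 0.2076]
tool_rot: [[-0.002, 0.148, 0.989], [0.001, 0.989, -0.148], [-1.0, 0.001, -0.002]]
ft_force: [-0.6, -0.4, -0.1]
grip_width: 0.0855
17.35 [ 0.50091819 -0.16209427  0.20761903] [-0.55572141 -0.40676288 -0.07784701]
wrist 1202 top z 0.0899 ((0.5836882591247559, -0.17544208467006683), 0.020327074453234673)
g 264 ((0.6147785782814026, 0.03240920603275299), 0.013739733025431633)
r 308 ((0.5736005902290344, -0.24862350523471832), 0.013321848586201668)
top 315 top z 0.01 ((0.16149604320526123, 0.7769490480422974), 0.03465324267745018)
g 43 ((0.615258514881134, 0.03205781430006027), 0.010114133358001709)
```

View pics/fin.png

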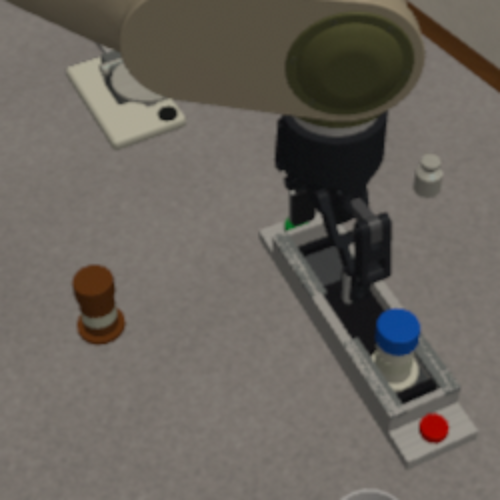

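The canister stands upright in the red-end pocket (crop (397,350), red marker at (433,428)). Cap top is 89.9 mm, so the underside is about 15 mm. The gripper is clear.

```bash
python3 -c "from rig import env; print(env.close_job())"
```

```text
the job is handed in; nothing more can be done
None
```

The blue-capped canister is lighter than the brass reference, so it now stands released and upright in the pocket at the red marker's end. I handed the job in at about 17.5 s of the 58 s allowed.

- **Weighing:** After I let go, the load pan rose back to the top of its travel (cap top 185.7 mm, pan 110.7 mm) and the reference pan stayed down. The weight felt at the wrist, about 2 N, agrees, though that reading is noisy.
- **Rack:** The foot went onto the deck about 1 mm from the lane's middle. Sliding towards red, I read at most about 3 N in each direction at the wrist. The load dropped away about 68 mm from the middle, where the picture put that pocket (69 mm).
- **Last checks:** The underside is about 15 mm above the bench, against the required 10 to 18 mm. The canister is about 74 mm from the red marker, under 1 mm off the lane's centre line, and the gripper is clear.
- **Disagreements and gaps:** The side camera read 2 to 5 mm different from the other two, so I used the wrist and top views. In the later top pictures the cap detector picked up another blue object, so final positions are from the wrist camera. I did not measure the jar, beaker or weight again at the end; the arm stayed well clear of them.

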